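# Load the test kit tray under the microscope, lowest part first

### The job

Load the kit tray under the microscope one part at a time, from the lowest to the tallest so that nothing stands in your way: first the cover plate in the rear bay below the ring light, then the black housing in the middle bay, and last the steel shaft in the yellow nest. Lower each part gently until it sits flat and upright on the floor of its pocket before you let go, and never tip a part over. Do not bump the microscope, and leave the other things on the bench where they are.

Things in the scene. Friction and masses are not known exactly. Their poses are not given: they have to be found in the camera images.
- tray: fixed aluminium kit tray, base 220 (x) x 180 (y) x 6 mm; origin centre of underside, z up, +x away from the robot (turned up to 0.3 rad). From far to near: rear bay (green floor) for the cover, middle bay (grey floor) for the housing, two nests side by side: yellow for the shaft, grey stays empty. Bay lips white, 4 mm thick, 8 mm high above a floor 6 mm over the bench
- bay_cover (a point): centre of the floor of the rear bay, 68 mm beyond the tray's origin, 6 mm above the bench; axes as the tray's. Pocket inside 68 (x) x 52 (y) mm. The microscope's ring light overhangs it
- bay_housing (a point): centre of the floor of the middle bay, at the tray's origin, 6 mm above the bench; axes as the tray's. Pocket inside 60 (x) x 46 (y) mm
- nest_shaft: fixed yellow square nest on the tray's near edge, 68 mm nearer than the tray's origin and 42 mm to its left or right (which side varies), for the shaft; origin centre of its underside, 6 mm above the bench, axes as the tray's. Pocket 42 x 42 mm, floor 4 mm above its origin (10 mm above the bench), lips 4 mm thick, 8 mm high
- nest_spare: fixed grey square nest of the same make and sizes on the other side of the tray's near edge; stays empty
- scope: fixed stereo microscope; origin and axes as the tray's. Ring light: white disc 90 mm across, axis at x=110 mm, so its near edge (x=65) is over the middle of the rear bay, underside 135 mm above the bench: reach the bay leaning in from the robot's side. Head above it to 320 mm, x 65-250, y +-65 mm. Boom to +y, 250 mm up; post at x=120, y=260, base 180 x 130 mm
- cover: cover plate: aluminium plate 60 (x) x 44 (y) x 10 mm with an upright green grip rib on its middle, 34 mm long in x, 20 mm wide in y, from 10 up to 40 mm above the underside; loose, about 0.1 kg; origin centre of underside. Looks the same turned half round; either way round is right in the bay, its x along the tray's x
- housing: black plastic box 52 (x) x 38 (y) x 60 mm high with a grey top plate and brass disc on top and on its +x face; loose, about 0.18 kg; origin centre of underside, stands upright. Either way round is right in the bay, its x along the tray's x
- tube: bystander: black eyepiece tube standing upright, 85 mm high, blue bands; barrel 34 mm diameter up to 54 mm, eyecup 42 mm diameter from 58 mm to the top; origin centre of underside
- shaft: steel shaft standing upright, 130 mm high, 26 mm diameter, foot flange 38 mm diameter x 8 mm, yellow band and top; loose, about 0.35 kg; origin centre of underside
- jar: bystander: amber jar, 38 mm diameter, 45 mm high, among the parts; origin centre of underside
- weight: bystander: small brass weight, 28 mm diameter, 32 mm high; origin centre of underside
- marker: bystander: blue marker lying flat, about 130 x 17 x 17 mm, along its x; origin under its middle
- tweezers: bystander: steel tweezers lying flat, about 120 x 15 x 9 mm, along its x; origin under its middle
- gauge: bystander: steel gauge block 35 x 12 x 30 mm high; origin centre of underside
- driver: bystander: screwdriver with red handle lying flat, 150 mm long along its x, about 30 mm wide; origin near its middle on the bench
- dish: bystander: round glass dish 70 mm diameter, 16 mm high; origin centre of underside
Mind the look-alikes: they are no part of the job. Leave any turquoise look-alike of the cover alone. Of the things shaped like the shaft, the steel one is meant.

How it is judged:
On the way, in this order (a step that is already met when the one before it is completed fails the run):
1. the cover plate lies flat in the rear bay, let go (horizontal distance between cover and bay_cover below 0.008 m and z of cover in the frame of bay_cover between -0.004 and 0.004 m and angle between cover's own z axis and vertical below 0.07 rad and contact force between the fingers and cover below 0.3 N and angle between the x axis of cover and the x axis of tray, either way round below 0.12 rad), for 0.2 s.
2. then the housing stands in the middle bay, let go (horizontal distance between housing and bay_housing below 0.008 m and z of housing in the frame of bay_housing between -0.004 and 0.004 m and angle between housing's own z axis and vertical below 0.07 rad and contact force between the fingers and housing below 0.3 N and angle between the x axis of housing and the x axis of tray, either way round below 0.12 rad), for 0.2 s.
3. last, the shaft stands in the yellow nest, let go (horizontal distance between shaft and nest_shaft below 0.008 m and z of shaft in the frame of nest_shaft between 0 and 0.008 m and angle between shaft's own z axis and vertical below 0.07 rad and contact force between the fingers and shaft below 0.3 N), for 0.2 s.
At the end, for the whole second after the job is handed in: each part in its own pocket: within 8 mm of its centre, underside within 4 mm of the floor, upright within 4 degrees, cover and housing with x along the tray's x (either way round) within 7 degrees; all let go and at rest (all of step 1 and all of step 2 and all of step 3 and linear speed of each of cover, housing, shaft below 0.02 m/s); the robot touches nothing.
It fails at once if a bystander is moved more than 25 mm (distance of any of tube, jar, weight, marker, tweezers, gauge, driver, dish from where it was at the start of the episode above 0.025 m).
It fails at once if the microscope is struck or leaned on (more than 6 N) (contact force between scope and anything else above 6 N).
It fails at once if a kit part is tipped over (more than 60 degrees) (angle between any of cover, housing, shaft's own z axis and vertical above 1.05 rad).
It fails at once if a part is dropped into its bay (falls there faster than 0.5 m/s, some 13 mm) ((horizontal distance between cover and bay_cover below 0.03 m and contact force between the fingers and cover below 0.1 N and linear speed of cover above 0.5 m/s) or (horizontal distance between housing and bay_housing below 0.03 m and contact force between the fingers and housing below 0.1 N and linear speed of housing above 0.5 m/s) or (horizontal distance between shaft and nest_shaft below 0.03 m and contact force between the fingers and shaft below 0.1 N and linear speed of shaft above 0.5 m/s)).
It also fails if it takes over 72 s, if anything falls off the work surface, if the arm or the gripper's body presses on something with over 40 N, if the wrist force passes 120 N, or if a joint passes its speed limit or range.

### The arm

A 6-joint arm with a two-finger parallel gripper is mounted at the origin on the work surface. World frame = base frame: x ahead of the robot, y to its left, z up, the work surface at z = 0. Lengths are in m, angles in rad, forces in N, time in s.
With the tool pointing down it reaches from about 0.35 to 0.975 m from the base axis. Payload 7.1 kg.
Tool frame: the origin (TCP) lies on the mounting face of the last link; the fingertips stand 182 mm ahead of it and the grasp point (between the pads) lies 163 mm ahead of it (arm.tcp_to_tips is the distance from the TCP to the fingertips, in m); z points along the fingers, y is the line along which they close (so a half turn about z gives the same grasp; the last joint's range is limited). The gripper opens to 88 mm and grips with 3 to 60 N. Pads are 20 mm wide; open, the fingers measure 115 mm over their backs; the gripper's body (75 mm by 178 mm) begins 61 mm behind the grasp point.
Start: joints at [1.144, 0.423, 1.63, -0, 1.089, -0.019], TCP at [0.248, 0.574, 0.405] pointing down, gripper open.
Joint ranges: [-3, 3], [-0.9, 2.11], [0.09, 2.58], [-1.31, 4.45], [0.11, 2.69], [-2.54, 2.54]. Speed limits (rad/s): [2.39, 2.39, 3.01, 3.14, 3.14, 3.14].

### API

Orientations are given as a rotation vector (axis times angle).
In Python, from workcell import arm, cams, job_done, nets gives the robot as it stands.
- The arm moves only by the tool step_arm, never from a script. Its argument "motion" is a list that holds one entry, the list of rows, each a list of 5 numbers: the opening, from 0 (shut) to 1 (fully open), then the shift along the tool's x, y, z in mm, then the turn about the tool's z in rad. In form: [[[grip, tx, ty, tz, spin], ...]]. A call has 1 to 8 rows; each row shifts and turns the commanded pose from where the row before left it, along the tool's axes as they then stand; what a row does not reach is not made up. A row lasts 1/10 s, in which the tool goes at most 50 mm and 8.59 degrees, less where a joint would pass 70% of its speed; a pose out of reach is approached as far as the arm can. A call is refused whole if a number of a shift passes 50 or a number of a turn 0.15, either way. A call with a gripper value outside its range is refused whole. The fingers move at their own pace and stop on an object; "force" is the grip in N (left out, the last holds). Time passes only in rows, so rows that do not move let the fingers close. It gives the time, the measured TCP pose, the force, the opening and the grip force at its end, in the units of the state.
- arm.sense(): the state, without advancing time (a new reading comes with each control period).
- cams.camera(name): name is "side" or "top"; returns (picture, depth): 480x640x3 uint8, red, green, blue; 480x640 float32, m along the optical axis (not along the pixel's ray), 0 where there is no reading.
- cams.camera_model(name): a dict with "fx", "fy", "cx", "cy" (pixels), "position" and "rotation" of the camera in the world. Camera axes: x right, y down, z forward; pixel columns grow to the right and rows downward; lengths in m; the calibration is good to about 2 mm. A picture is of the moment at which its call begins. camera_model takes no time and is no camera call.
- job_done(): hands the job in; it is judged then, once.
Trained networks look in the newest picture that a camera, given by its name, has taken for a name from the list of things; names that differ only in an ending like _2 or _b are one class to them, and where a whole thing is asked for, a point or a joint stands for the part that bears it (a point fixed in the world has none). Each returns a list of dicts, best first, with "confidence" (0 to 1); they miss things now and then, are a little off and sometimes report something else, mostly with a low value. They report only what shows in the picture. A call takes as long as a camera call. They do not tell look-alikes from the thing itself.
- nets.recognise(camera, query): "bbox" ([left, top, width, height] in pixels, round what is visible of it).
The state is a dict: "time": time; "qpos": joint angles; "qd": joint speeds; "effort": joint torques, N m; "position": TCP position; "orientation": TCP orientation; "force": force on the tool from outside, world axes, zero at the start; "torque": the same for the moment, N m; "grip_width": finger opening in m; "grip_force": force on a finger pad.
Only numpy, scipy, OpenCV 4.12 (cv2) and the standard library are available. Lean on these libraries where they do the work, as an engineer would, in place of code of your own. Each camera call takes 0.05 s, during which the arm holds its last target. There are 200 camera calls.

## Working session

There is one attempt and no reset: what is moved stays moved. The work goes in short steps, Python scripts to look and compute and a tool call to move; the robot and the scene stay as the last step left them, time stands still between calls to the robot, and variables do not carry over. Pictures are saved under pics/ and viewed, at most 10 in all, crops included, and the job is handed in when it is done.

Besides the shell and the picture viewer there is one more tool, called after "Emit:" by a JSON object that holds its "api" and its "payload", one argument or row to a line. step_arm: Moves the arm, as the interface text tells. Its arguments: {"type":"object","properties":{"motion":{"type":"array"},"force":{"type":"number"}},"required":["motion"]}

```bash
ls; mkdir -p pics
python3 - <<'E'
from workcell import arm,cams,nets
import cv2,numpy as np
s=arm.sense();print({k:np.round(s[k],3).tolist() for k in s})
for c in ('top','side'):
    p,d=cams.camera(c);cv2.imwrite(f'pics/{c}0.png',p[:,:,::-1]);np.save(f'{c}0.npy',d)
    m=cams.camera_model(c);print(c,{k:np.round(m[k],4).tolist() for k in m})
    for q in ['cover','housing','shaft','tube','nest_shaft','nest_spare','tray']:
        print(q,[(r['bbox'],round(r['confidence'],2)) for r in nets.recognise(c,q)[:3]])
E
```

```text
pics
{'time': 0.0, 'qpos': [1.144, 0.424, 1.631, -0.0, 1.089, -0.019], 'qd': [0.001, -0.0, 0.0, 0.001, 0.001, 0.0], 'effort': [0.002, -54.464, -27.365, 0.064, 0.023, -0.0], 'position': [0.248, 0.573, 0.404], 'orientation': [-0.636, -3.076, 0.002], 'force': [-0.018, -0.049, -0.095], 'torque': [-0.033, 0.035, -0.039], 'grip_force': 0.0, 'grip_width': 0.088}
top {'fx': 550.1285, 'fy': 550.1285, 'cx': 315.8861, 'cy': 237.0387, 'position': [0.4696, -0.031, 1.2634], 'rotation': [-2.2324, 2.182, -0.0351]}
cover [([451.6, 324.5, 20.2, 29.6], 0.87), ([434.7, 267.3, 17.1, 29.0], 0.79)]
housing [([370.4, 233.5, 21.6, 28.7], 0.66), ([342.3, 133.9, 14.1, 10.4], 0.58)]
shaft [([360.2, 165.8, 19.9, 23.1], 0.8), ([399.6, 186.5, 28.9, 20.4], 0.56), ([219.9, 152.9, 83.8, 101.1], 0.36)]
tube [([450.5, 200.5, 29.2, 17.3], 0.56)]
nest_shaft [([231.1, 223.6, 25.0, 26.1], 0.67)]
nest_spare [([269.7, 222.3, 22.0, 21.8], 0.93)]
tray [([220.5, 157.7, 86.2, 99.3], 0.57)]
side {'fx': 602.658, 'fy': 602.658, 'cx': 316.0639, 'cy': 231.5616, 'position': [-0.0761, -0.6652, 1.054], 'rotation': [-2.2869, 0.8871, -0.3436]}
cover [([333.1, 400.3, 38.1, 39.1], 0.76), ([361.7, 344.7, 35.4, 34.1], 0.64)]
housing [([339.0, 269.1, 32.7, 37.6], 0.81), ([277.5, 214.8, 28.1, 23.7], 0.57), ([256.0, 195.3, 24.1, 24.2], 0.54)]
shaft [([384.5, 207.8, 21.4, 50.7], 0.95), ([407.6, 242.6, 20.4, 53.3], 0.76)]
tube [([436.4, 293.0, 23.9, 40.7], 0.77)]
nest_shaft [([255.3, 195.1, 26.8, 25.4], 0.69)]
nest_spare [([273.9, 214.7, 33.4, 23.6], 0.76), ([438.4, 293.5, 22.1, 40.1], 0.68), ([186.8, 223.8, 51.2, 31.0], 0.36)]
tray [([239.8, 166.7, 120.1, 85.9], 0.76)]
```

View pics/top0.png

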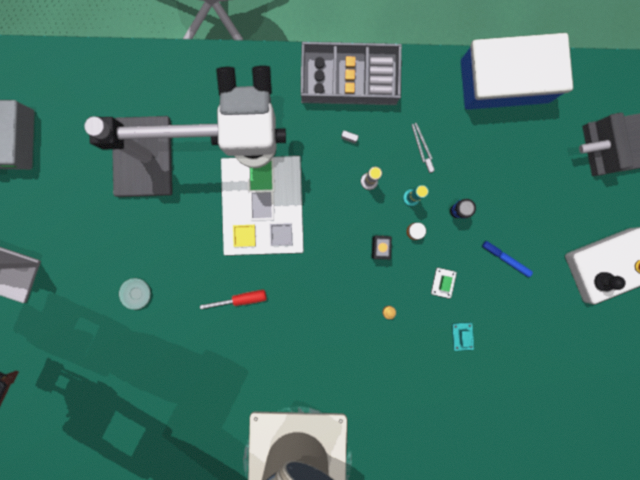

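View pics/side0.png

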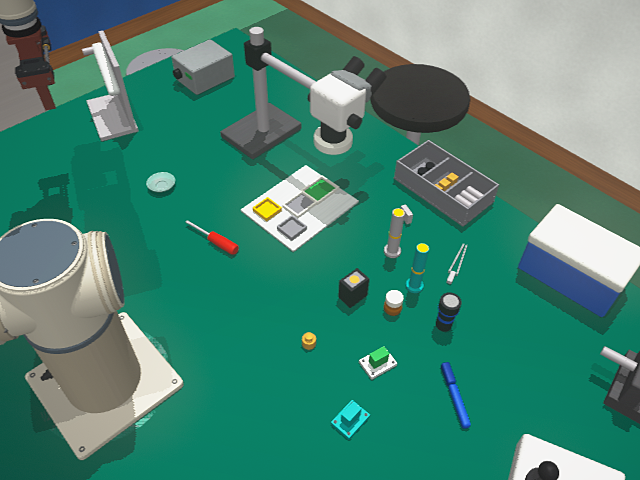

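Candidates in top: the cover is the white plate with green rib (443,283), and the turquoise one (463,336) is the look-alike. The shaft is the steel one (371,178), and the turquoise one at (415,195) is the look-alike. The housing is at (382,247). The yellow nest is at (244,236), on the left. I'll confirm in one crop and measure.

```bash
cat > h.py <<'E'
from workcell import arm,cams,nets
import cv2,numpy as np
from scipy.spatial.transform import Rotation as R
def cloud(c,p=None,d=None):
    if p is None: p,d=cams.camera(c)
    m=cams.camera_model(c);v,u=np.mgrid[:480,:640]
    P=np.stack([(u-m['cx'])/m['fx']*d,(v-m['cy'])/m['fy']*d,d],-1)
    W=P@R.from_rotvec(m['rotation']).as_matrix().T+np.array(m['position'])
    hsv=cv2.cvtColor(p,cv2.COLOR_RGB2HSV)
    return p,d,W,hsv
def plane(c,uv,z):
    m=cams.camera_model(c);uv=np.atleast_2d(uv)
    r=np.c_[(uv[:,0]-m['cx'])/m['fx'],(uv[:,1]-m['cy'])/m['fy'],np.ones(len(uv))]@R.from_rotvec(m['rotation']).as_matrix().T
    o=np.array(m['position']);return o+r*((z-o[2])/r[:,2])[:,None]
def rect(c,mask,z):
    """min-area rectangle of the largest blob of mask, its edge pixels put on height z"""
    n,l,st,_=cv2.connectedComponentsWithStats(mask.astype(np.uint8),connectivity=4)
    k=1+st[1:,4].argmax();cs,_=cv2.findContours((l==k).astype(np.uint8),0,2)
    pts=plane(c,max(cs,key=len)[:,0,:].astype(float),z)[:,:2]
    (x,y),(w,h),a=cv2.minAreaRect((pts*1000).astype(np.float32))
    return np.round([x,y,w,h,a],1),st[k].tolist()
E
cat > m1.py <<'E'
from h import *
box={'top':dict(cover=(425,260,35,45),housing=(365,228,35,38),shaft=(352,160,35,35),tray=(215,150,95,110)),
 'side':dict(cover=(350,335,55,50),housing=(332,260,45,50),shaft=(375,200,35,65),tray=(235,160,130,95))}
for c in box:
    p=cv2.imread(f'pics/{c}0.png')[:,:,::-1].copy();p,d,W,hsv=cloud(c,p,np.load(f'{c}0.npy'))
    H,S,V=[hsv[...,i].astype(int) for i in range(3)]
    def B(n):
        x,y,w,h=box[c][n];m=np.zeros((480,640),bool);m[y:y+h,x:x+w]=1;return m
    z=W[...,2]
    print(c,'bench z',np.round(np.median(z[260:300,280:330]),4))
    print(' rib',rect(c,B('cover')&(z>.034)&(z<.05),.04))
    print(' plate',rect(c,B('cover')&(z>.005)&(S<60)|B('cover')&(z>.005),.01))
    print(' housing top',rect(c,B('housing')&(z>.053),.06))
    print(' shaft top',rect(c,B('shaft')&(z>.12),.13))
    for lo,hi in((.12,.14),(.03,.11)):
        q=W[B('shaft')&(z>lo)&(z<hi)];print('  shaft',lo,len(q),q.mean(0).round(4),q.min(0).round(4),q.max(0).round(4))
    ye=B('tray')&(H>20)&(H<35)&(S>120);print(' yellow',rect(c,ye,.018),np.median(z[ye]).round(4))
    gr=B('tray')&(H>45)&(H<75)&(S>120)&(z>.003);print(' green',rect(c,gr,.006))
    print(' trayall',rect(c,B('tray')&(z>.003)&(z<.03),.008))
p=cv2.imread('pics/top0.png');s=cv2.imread('pics/side0.png')
a=cv2.resize(p[140:360,210:490],None,fx=2,fy=2,interpolation=2);cv2.imwrite('pics/crop1.png',cv2.resize(p[150:360,345:490],(400,580),interpolation=2))
E
python3 m1.py
```

```text
top bench z -0.0001
 rib (array([ 409. , -324.1,   20.7,   33.6,   78.3]), [440, 276, 13, 17, 144])
 plate (array([ 408.7, -324.8,   47. ,   60.1,   77.3]), [431, 269, 25, 29, 517])
 housing top (array([ 486. , -176.9,   39.8,   51.8,   88.3]), [372, 236, 20, 24, 419])
 shaft top (array([ 638.7, -150. ,   24.9,   24.9,    1.3]), [368, 167, 13, 13, 126])
  shaft 0.12 124 [ 0.6377 -0.1506  0.1295] [ 0.6261 -0.1627  0.1201] [ 0.6496 -0.1381  0.1357]
  shaft 0.03 67 [ 0.63   -0.1453  0.0707] [ 0.625  -0.1608  0.0309] [ 0.6431 -0.1382  0.1088]
 yellow (array([507.6, 129.8,  45.4,  45.3,   1.5]), [234, 225, 21, 21, 429]) 0.0105
 green (array([645.4,  97.2,  57.6,  43.6,   1.5]), [251, 163, 20, 26, 398])
 trayall (array([574.9,  94.4, 224. , 182.1,   2.3]), [221, 157, 81, 99, 6386])
side bench z 0.0002
 rib (array([ 410. , -326.3,   22.3,   35.5,   78.3]), [370, 346, 20, 17, 187])
 plate (array([ 409.7, -325.3,   47.1,   62.3,   77.8]), [360, 346, 38, 33, 673])
 housing top (array([ 485.8, -180.8,   41. ,   55.6,   88.3]), [340, 268, 30, 26, 425])
 shaft top (array([ 637.1, -154.8,   34.6,   23. ,   41.9]), [393, 208, 12, 13, 121])
  shaft 0.12 121 [ 0.6385 -0.1539  0.1287] [ 0.6238 -0.166   0.1202] [ 0.6534 -0.1384  0.1366]
  shaft 0.03 317 [ 0.6416 -0.1529  0.068 ] [ 0.6253 -0.1668  0.03  ] [ 0.7485 -0.0902  0.1096]
 yellow (array([505.7, 127.6,  55.3,  56.7,   2.8]), [253, 197, 29, 24, 392]) 0.0123
 green (array([649.9, 101.1,  60. ,  46.4,   3.3]), [305, 180, 30, 20, 288])
 trayall (array([578.2,  91.5, 228.7, 187.3,   2.5]), [241, 165, 117, 86, 4788])
```

View pics/crop1.png

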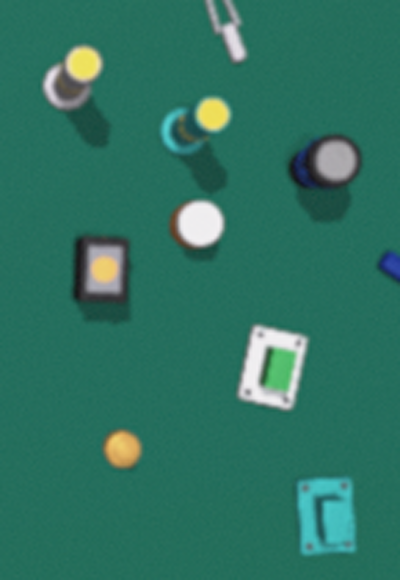

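The crop confirms it: the cover is the white plate with green rib, the steel shaft has the grey flange (upper left), and the turquoise pair stay put. This interface can't tilt the tool, so the plan for the cover is:

- Grip the rib's near end and set the plate over the bay's near lip.
- Push it the rest of the way in.

Moving to the cover now.

Emit:
{"api": "step_arm", "payload": {
  "motion": [
    [[1,0,0,0,-0.1],[1,0,0,0,-0.1],[1,-30,-36,0,0],[1,-30,-36,0,0],[1,-30,-36,0,0],[1,-30,-36,0,0],[1,-30,-36,0,0],[1,-30,-36,0,0]]
  ],
  "force": 30
}}

```text
time: 1.6
position: [0.3799, 0.3236, 0.4049]
orientation: [0.325, 3.124, 0.001]
force: [0.7, 0.4, -1.0]
grip_width: 0.0878
grip_force: 0.0
```

Emit:
{"api": "step_arm", "payload": {
  "motion": [
    [[1,-32,-36,0,0],[1,-32,-36,0,0],[1,-32,-36,0,0],[1,-9,-42,0,0],[1,-9,-42,0,0],[1,-9,-42,0,0],[1,-9,-42,0,0],[1,-9,-42,0,0]]
  ]
}}

```text
time: 2.4
position: [0.4515, -0.0167, 0.405]
orientation: [0.326, 3.124, 0.0]
force: [-0.0, 1.2, 0.3]
grip_width: 0.0878
grip_force: 0.0
```

Emit:
{"api": "step_arm", "payload": {
  "motion": [
    [[1,-9,-42,0,0],[1,-9,-42,0,0],[1,1,-38,15,0],[1,1,-38,15,0],[1,1,-38,15,0],[1,1,-38,15,0],[1,1,-38,15,0],[1,1,-38,15,0]]
  ]
}}

```text
time: 3.2
position: [0.3986, -0.3244, 0.3143]
orientation: [0.326, 3.124, -0.0]
force: [0.5, 1.0, 0.4]
grip_width: 0.0876
grip_force: 0.0
```

```bash
cat >> h.py <<'E'
def go(x,y,z,phi):
    """shift (mm, tool axes after the spin) and spin to bring the TCP to x,y,z mm with tool x at phi deg"""
    s=arm.sense();M=R.from_rotvec(s['orientation']).as_matrix();p=np.array(s['position'])*1000
    f=np.degrees(np.arctan2(M[1,0],M[0,0]));sp=-np.radians((phi-f+180)%360-180)
    a=np.radians(phi);d=np.array([x,y,z])-p
    t=[d[0]*np.cos(a)+d[1]*np.sin(a), d[0]*np.sin(a)-d[1]*np.cos(a), -d[2]]
    print('t',s['time'],'pos',p.round(1),'phi',f.round(2),'tilt',np.degrees(np.arccos(-M[2,2])).round(2),'F',np.round(s['force'],1),'w',round(s['grip_width'],4),'gf',round(s['grip_force'],1),'| shift',np.round(t,1),'spin',round(sp,3))
E
python3 -c "
from h import *
go(395.8,-322,250,168)"
```

```text
t 3.2 pos [ 398.6 -324.4  314.3] phi 168.08 tilt 0.04 F [0.5 1.  0.4] w 0.0876 gf 0.0 | shift [ 3.2  1.7 64.3] spin 0.001
```

```bash
cat > w.py <<'E'
from h import *
s=arm.sense();P=np.array(s['position']);j=s['qpos'][0];M=R.from_rotvec(s['orientation']).as_matrix()
for c in('top','side'):
    p,d,W,h=cloud(c);D=W[d>0]-P;D=D[np.linalg.norm(D[:,:2],axis=1)<.13]
    r=D[:,:2]@[np.cos(j),np.sin(j)];t=D[:,:2]@[-np.sin(j),np.cos(j)]
    xt=-(D@M[:,0]);yt=D@M[:,1]
    for lo in np.arange(-.2,.3,.04):
        k=(D[:,2]>lo)&(D[:,2]<lo+.04)
        if k.sum()>8: print(c,round(lo,2),k.sum(),'radial',np.percentile(r[k],[1,99]).round(3),'tang',np.percentile(t[k],[1,99]).round(3),'-toolx',np.percentile(xt[k],[1,99]).round(3),'tooly',np.percentile(yt[k],[1,99]).round(3))
    cv2.imwrite(f'pics/w_{c}.png',p[:,:,::-1])
a=cv2.imread('pics/w_top.png');b=cv2.imread('pics/w_side.png')
cv2.imwrite('pics/w.png',np.hstack([cv2.resize(a[200:480,280:560],(400,400)),cv2.resize(b[130:480,200:550],(400,400))]))
E
python3 w.py
```

```text
top -0.12 96 radial [-0.055  0.019] tang [0.008 0.057] -toolx [-0.034  0.029] tooly [0.007 0.054]
top -0.08 927 radial [-0.067  0.006] tang [0.016 0.088] -toolx [-0.033  0.03 ] tooly [0.021 0.088]
top -0.04 9 radial [-0.017 -0.002] tang [0.032 0.036] -toolx [0.001 0.016] tooly [0.032 0.036]
top 0.08 198 radial [-0.051  0.039] tang [-0.045  0.061] -toolx [-0.065  0.062] tooly [-0.018  0.075]
top 0.12 1795 radial [-0.078  0.043] tang [-0.055  0.061] -toolx [-0.066  0.062] tooly [-0.066  0.088]
top 0.16 3873 radial [-0.105  0.029] tang [-0.058  0.059] -toolx [-0.07   0.047] tooly [-0.059  0.101]
top 0.2 1531 radial [-0.114 -0.013] tang [-0.06   0.059] -toolx [-0.076  0.012] tooly [-0.042  0.105]
top 0.24 2684 radial [-0.117 -0.058] tang [-0.059  0.058] -toolx [-0.114 -0.028] tooly [-0.02   0.104]
top 0.28 1364 radial [-0.12  -0.089] tang [-0.04   0.048] -toolx [-0.119 -0.071] tooly [0.018 0.099]
side -0.2 143 radial [-0.032  0.036] tang [-0.056  0.04 ] -toolx [-0.012  0.01 ] tooly [-0.058  0.048]
side -0.16 105 radial [-0.033  0.018] tang [-0.056  0.039] -toolx [-0.012  0.008] tooly [-0
[... 448 characters left out ...]
-0.034  0.027] tang [-0.043 -0.014] -toolx [-0.038  0.008] tooly [-0.043  0.004]
side 0.08 843 radial [-0.049  0.043] tang [-0.067 -0.061] -toolx [-0.073  0.008] tooly [-0.076 -0.032]
side 0.12 2382 radial [-0.085  0.046] tang [-0.067  0.043] -toolx [-0.105  0.058] tooly [-0.077  0.05 ]
side 0.16 4441 radial [-0.11   0.029] tang [-0.065  0.051] -toolx [-0.126  0.043] tooly [-0.065  0.058]
side 0.2 2450 radial [-0.113 -0.013] tang [-0.065  0.053] -toolx [-0.129  0.008] tooly [-0.046  0.066]
side 0.24 2332 radial [-0.116 -0.057] tang [-0.064  0.053] -toolx [-0.129 -0.03 ] tooly [-0.024  0.084]
side 0.28 1107 radial [-0.118 -0.087] tang [-0.054  0.023] -toolx [-0.129 -0.074] tooly [0.007 0.071]
```

View pics/w.png

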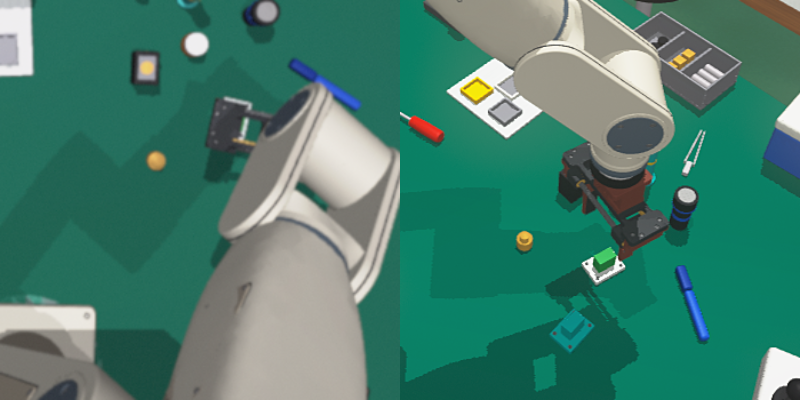

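Emit:
{"api": "step_arm", "payload": {
  "motion": [
    [[1,3,2,32,0],[1,0,0,32,0],[1,0,0,0,0]]
  ]
}}

```text
time: 3.6
position: [0.3956, -0.3188, 0.248]
orientation: [-0.325, -3.119, -0.006]
force: [0.2, 0.5, 0.2]
grip_width: 0.0874
grip_force: 0.0
```

The picture shows the gripper above the cover with nothing else near. The wrist reaches about 45–50 mm ahead of the tool axis, so the tool cannot get near the ring light. The plan is now:

1. Grip the plate by its sides at its near end.
2. Set it nose-down over the bay's near lip.
3. Pick the housing with an off-centre grip and use its protruding face to push the cover home.

```bash
python3 -c "
from h import *
go(381.9,-319.2,185,168)"
```

```text
t 3.6 pos [ 395.6 -318.8  248. ] phi 168.1 tilt 0.37 F [0.2 0.5 0.2] w 0.0874 gf 0.0 | shift [13.3 -3.3 63. ] spin 0.002
```

Emit:
{"api": "step_arm", "payload": {
  "motion": [
    [[1,13,-3,0,0],[1,0,0,20,0],[1,0,0,20,0],[1,0,0,15,0],[1,0,0,8,0],[1,0,0,0,0]]
  ]
}}

```text
time: 4.2
position: [0.3831, -0.3204, 0.1883]
orientation: [0.326, 3.125, -0.0]
force: [-0.8, 1.0, -0.0]
grip_width: 0.0878
grip_force: 0.0
```

Emit:
{"api": "step_arm", "payload": {
  "motion": [
    [[0.4,0,0,0,0],[0.4,0,0,0,0],[0.4,0,0,0,0],[0.4,0,0,0,0],[0.4,0,0,0,0],[0.4,0,0,0,0]]
  ],
  "force": 45
}}

```text
time: 4.8
position: [0.3832, -0.3204, 0.1877]
orientation: [-0.326, -3.124, -0.0]
force: [0.5, 0.7, 2.9]
grip_width: 0.0432
grip_force: 30.5
```

```bash
python3 -c "
from h import *
go(381.9,-319.2,185,168)"
```

```text
t 4.8 pos [ 383.2 -320.4  187.7] phi 168.1 tilt 0.01 F [0.5 0.7 2.9] w 0.0432 gf 30.5 | shift [1.6 0.9 2.7] spin 0.002
```

Emit:
{"api": "step_arm", "payload": {
  "motion": [
    [[0.65,0,0,0,0],[0.65,0,0,0,0],[0.65,0,0,3.5,0],[0.65,0,0,0,0],[0.4,0,0,0,0],[0.4,0,0,0,0],[0.4,0,0,0,0],[0.4,0,0,0,0]]
  ]
}}

```text
time: 5.6
position: [0.3833, -0.3204, 0.1842]
orientation: [-0.326, -3.125, 0.0]
force: [0.2, -0.2, -0.7]
grip_width: 0.0434
grip_force: 45.0
```

Emit:
{"api": "step_arm", "payload": {
  "motion": [
    [[0.4,0,0,0,0],[0.4,0,0,-5,0],[0.4,0,0,-15,0],[0.4,0,0,-30,0],[0.4,0,0,-30,0],[0.4,0,0,-20,0],[0.4,0,0,0,0],[0.4,0,0,0,0]]
  ]
}}

```text
time: 6.4
position: [0.3831, -0.3203, 0.2843]
orientation: [0.326, 3.124, -0.001]
force: [-0.8, -0.3, -1.0]
grip_width: 0.0432
grip_force: 45.0
```

```bash
cat > tray.py <<'E'
from h import *
from scipy.optimize import least_squares
# tray pose from the visible outline edges (near, left, right) in each first picture, at its top z=6 mm
for c,b in(('top',(215,150,95,110)),('side',(235,160,130,95))):
    p=cv2.imread(f'pics/{c}0.png')[:,:,::-1].copy();p,d,W,h=cloud(c,p,np.load(f'{c}0.npy'))
    x,y,w,hh=b;m=np.zeros((480,640),np.uint8);green=(h[...,0]>70)&(h[...,0]<95)&(h[...,1]>110)
    m[y:y+hh,x:x+w]=(~green)[y:y+hh,x:x+w];m&=(W[...,2]<.03).astype(np.uint8)
    cs,_=cv2.findContours(m,0,1);k=max(cs,key=cv2.contourArea)[:,0,:].astype(float)
    q=plane(c,k,.006)[:,:2]*1000
    def loc(v,q): a=v[2];e=q-v[:2];return np.c_[e@[np.cos(a),np.sin(a)],e@[-np.sin(a),np.cos(a)]]
    v=np.array([576,93,.04])
    for _ in range(4):
        def f(v):
            l=loc(v,q);o=[]
            for g,s in((l[:,0],-110),(l[:,1],90),(l[:,1],-90)):
                sel=keep[s];o+=list((np.abs(g[sel])-abs(s)) )
            return np.array(o)
        l=loc(v,q);keep={-110:(np.abs(l[:,0]+110)<6)&(np.abs(l[:,1])<80),90:(np.abs(l[:,1]-90)<6)&(np.abs(l[:,0])<95),-90:(np.abs(l[:,1]+90)<6)&(np.abs(l[:,0])<95)}
        v=least_squares(f,v,loss='soft_l1').x
    print(c,'tray',v.round(3),[int(s.sum()) for s in keep.values()],'rms',np.sqrt(np.mean(f(v)**2)).round(2),
     'yellow',(v[:2]+np.array([[np.cos(v[2]),-np.sin(v[2])],[np.sin(v[2]),np.cos(v[2])]])@[-68,42]).round(1))
E
python3 tray.py
python3 - <<'E'
from h import *
go(381.9,-319.2,185,168)
for c,b in(('top',(400,240,110,130)),('side',(330,280,100,130))):
    p,d,W,h=cloud(c);x,y,w,hh=b
    cv2.imwrite(f'pics/g_{c}.png',p[:,:,::-1])
    m=np.zeros((480,640),bool);m[y:y+hh,x:x+w]=1
    r=m&(h[...,0]>45)&(h[...,0]<75)&(h[...,1]>120)&(W[...,2]>.06);q=W[r]
    print(c,r.sum(),q.mean(0).round(4) if len(q) else '', [rr['bbox'] for rr in nets.recognise(c,'cover')[:2]])
b=cv2.imread('pics/g_side.png');cv2.imwrite('pics/g.png',cv2.resize(b[250:420,290:470],(540,510)))
E
```

```text
top tray [5.75742e+02 9.26690e+01 5.60000e-02] [70, 83, 82] rms 1.77 yellow [505.5 130.8]
side tray [5.76101e+02 9.22160e+01 5.10000e-02] [46, 62, 58] rms 1.84 yellow [506.  130.7]
t 6.4 pos [ 383.1 -320.3  284.3] phi 168.1 tilt 0.04 F [-0.8 -0.3 -1. ] w 0.0432 gf 45.0 | shift [ 1.4  0.8 99.3] spin 0.002
top 55 [ 0.4188 -0.3268  0.1398] [[447.0, 272.3, 19.4, 14.7]]
side 0  [[240.5, 189.2, 69.9, 64.6], [147.5, 174.5, 26.9, 20.1]]
```

View pics/g.png

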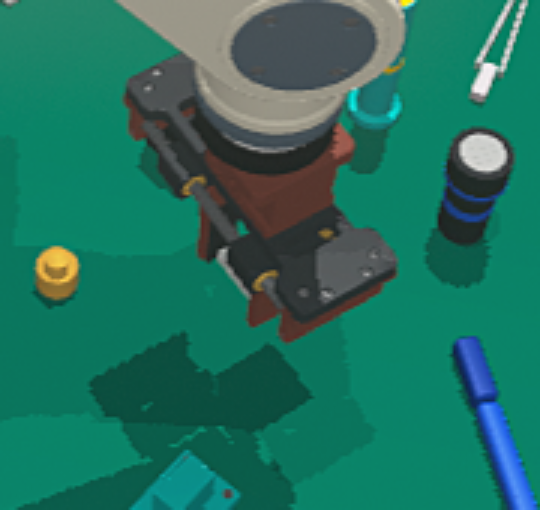

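Run:
```python
from h import *
a=.05;T=np.array([.5759,.0924])
for c in('top','side'):
    p=cv2.imread(f'pics/{c}0.png')[:,:,::-1].copy();p,d,W,h=cloud(c,p,np.load(f'{c}0.npy'))
    e=W[...,:2]-T;X=e@[np.cos(a),np.sin(a)];Y=e@[-np.sin(a),np.cos(a)];z=W[...,2]
    for lo in np.arange(.1,.36,.02):
        k=(d>0)&(z>lo)&(z<lo+.02)&(abs(Y)<.09)&(X>.03)&(X<.3)
        if k.sum()>5: print(c,lo.round(2),k.sum(),'x',np.percentile(X[k],[0,2,98]).round(3),'y',np.percentile(Y[k],[1,99]).round(3))
```

```text
top 0.12 11 x [0.066 0.067 0.094] y [-0.039  0.022]
top 0.14 305 x [0.066 0.067 0.09 ] y [-0.037  0.037]
top 0.16 39 x [0.067 0.072 0.087] y [-0.019  0.018]
top 0.18 16 x [0.081 0.081 0.083] y [-0.008  0.012]
top 0.2 28 x [0.078 0.078 0.105] y [-0.062  0.047]
top 0.22 224 x [0.078 0.078 0.139] y [-0.068  0.071]
top 0.24 446 x [0.078 0.078 0.142] y [-0.067  0.089]
top 0.26 636 x [0.078 0.079 0.228] y [-0.048  0.088]
top 0.28 3646 x [0.079 0.083 0.219] y [-0.045  0.048]
side 0.12 47 x [0.068 0.069 0.128] y [-0.044  0.019]
side 0.14 509 x [0.065 0.069 0.148] y [-0.045  0.041]
side 0.16 195 x [0.07  0.079 0.129] y [-0.034  0.019]
side 0.18 126 x [0.081 0.083 0.118] y [-0.03   0.018]
side 0.2 183 x [0.079 0.08  0.156] y [-0.068  0.043]
side 0.22 440 x [0.078 0.079 0.153] y [-0.07  0.07]
side 0.24 541 x [0.077 0.079 0.178] y [-0.069  0.086]
side 0.26 667 x [0.076 0.079 0.214] y [-0.051  0.085]
side 0.28 1642 x [0.079 0.084 0.219] y [-0.048  0.045]
```

Measured scope front: ring edge at tray x = 66 mm and head at 78 mm, with the head top about 300 mm up. The tool can therefore go safely to about tray x = 20 mm. Carrying the cover to the tray.

Emit:
{"api": "step_arm", "payload": {
  "motion": [
    [[0.4,0,0,0,-0.13],[0.4,0,0,0,-0.13],[0.4,-9,20,0,0],[0.4,-18,40,0,0],[0.4,-18,40,0,0],[0.4,-18,40,0,0],[0.4,-18,40,0,0],[0.4,-18,40,0,0]]
  ]
}}

```text
time: 7.4
position: [0.4708, -0.0938, 0.2833]
orientation: [0.082, -3.139, -0.001]
force: [-0.7, -0.6, -1.3]
grip_width: 0.043
grip_force: 45.0
```

Emit:
{"api": "step_arm", "payload": {
  "motion": [
    [[0.4,-18,40,0,0],[0.4,-18,40,0,0],[0.4,-18,40,0,0],[0.4,-18,40,0,0],[0.4,-9,22,10,0],[0.4,0,0,10,0],[0.4,0,0,10,0],[0.4,0,0,0,0]]
  ]
}}

```text
time: 8.2
position: [0.5408, 0.0894, 0.252]
orientation: [0.081, -3.136, 0.001]
force: [0.4, -0.6, -1.8]
grip_width: 0.0433
grip_force: 45.0
```

Run:
```python
from h import *
go(590.9,93.2,215,182.9)
c='top';p,d,W,h=cloud(c);cv2.imwrite('pics/c1.png',p[:,:,::-1])
T=np.array([.5759,.0924]);a=.05;e=W[...,:2]-T;X=e@[np.cos(a),np.sin(a)];Y=e@[-np.sin(a),np.cos(a)];z=W[...,2]
k=(h[...,0]>45)&(h[...,0]<75)&(h[...,1]>120)&(z>.05)&(z<.15);print('rib',k.sum(),[np.percentile(v[k],[0,50,100]).round(4) for v in(X,Y,z)])
k=(h[...,1]<60)&(z>.05)&(z<.09)&(abs(X)<.1)&(abs(Y)<.05);print('plate',k.sum(),[np.percentile(v[k],[1,50,99]).round(4) for v in(X,Y,z)])
```

```text
t 8.2 pos [540.8  89.4 252. ] phi -177.05 tilt 0.27 F [ 0.4 -0.6 -1.8] w 0.0433 gf 45.0 | shift [-50.3   1.3  37. ] spin 0.001Traceback (most recent call last):
  File "<stdin>", line 5, in <module>
    return _quantile_unchecked(
        a, q, axis, out, overwrite_input, method, keepdims, weights)
    return _ureduce(a,
                    func=_quantile_ureduce_func,
    ...<5 lines>...
                    overwrite_input=overwrite_input,
                    method=method)
    r = func(a, **kwargs)
    result = _quantile(arr,
                       quantiles=q,
    ...<2 lines>...
                       out=out,
                       weights=wgt)
    slices_having_nans = np.isnan(arr[-1, ...])
                                  ~~~^^^^^^^^^
IndexError: index -1 is out of bounds for axis 0 with size 0
```

Emit:
{"api": "step_arm", "payload": {
  "motion": [
    [[0.4,0,1.3,17,0],[0.4,-10,0,10,0],[0.4,-20,0,10,0],[0.4,-20,0,0,0],[0.4,0,0,0,0],[0.4,0,0,0,0]]
  ]
}}

```text
time: 8.85
position: [0.5918, 0.0936, 0.2171]
orientation: [0.08, -3.14, 0.0]
force: [-0.6, 0.2, -1.2]
grip_width: 0.0432
grip_force: 45.0
```

Emit:
{"api": "step_arm", "payload": {
  "motion": [
    [[0.4,0,0,5,0],[0.4,0,0,5,0],[0.4,0,0,2,0],[0.4,0,0,2,0],[0.4,0,0,0,0],[0.4,0,0,0,0]]
  ]
}}

```text
time: 9.45
position: [0.5919, 0.0944, 0.2032]
orientation: [0.082, -3.14, 0.0]
force: [-0.4, 0.0, -1.2]
grip_width: 0.0432
grip_force: 45.0
```

```bash
cat > look.py <<'E'
import sys
from h import *
go(590.9,93.2,198.5,182.9)
T=np.array([.5759,.0924]);a=.05
for c in ('top','side'):
    p,d,W,h=cloud(c);n=sys.argv[1];cv2.imwrite(f'pics/{n}_{c}.png',p[:,:,::-1])
    e=W[...,:2]-T;X=e@[np.cos(a),np.sin(a)];Y=e@[-np.sin(a),np.cos(a)];z=W[...,2]
    g=(h[...,0]>45)&(h[...,0]<75)&(h[...,1]>120)&(abs(X)<.12)&(abs(Y)<.06)
    for nm,k in(('rib',g&(z>.025)&(z<.08)),('floor',g&(z<.012))):
        if k.sum()>3:print(c,nm,k.sum(),[np.percentile(v[k],[2,50,98]).round(4) for v in(X,Y,z)])
b=cv2.imread(f'pics/{n}_side.png');cv2.imwrite(f'pics/{n}.png',cv2.resize(b[140:265,225:385],(640,500),interpolation=2))
E
python3 look.py c2
```

```text
t 9.45 pos [591.9  94.4 203.2] phi -177.0 tilt 0.0 F [-0.4  0.  -1.2] w 0.0432 gf 45.0 | shift [ 1.  -1.1  4.7] spin 0.002
side rib 7 [array([0.0251, 0.0277, 0.0299]), array([0.0018, 0.0065, 0.0079]), array([0.0349, 0.0367, 0.0439])]
side floor 22 [array([0.0454, 0.0678, 0.1005]), array([-0.0201, -0.0175, -0.0118]), array([0.0024, 0.0063, 0.0106])]
```

View pics/c2.png

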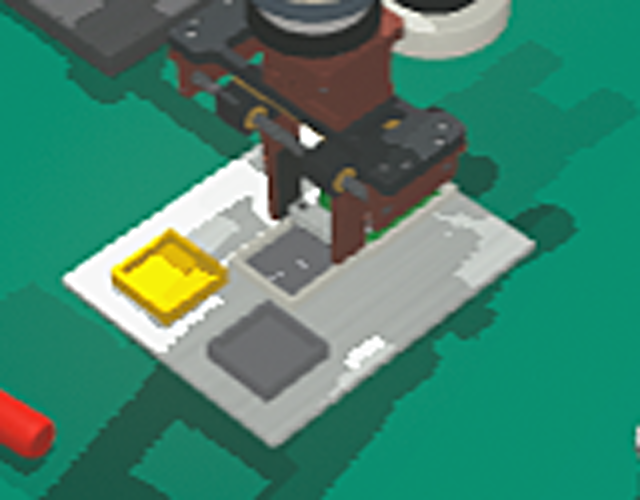

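Emit:
{"api": "step_arm", "payload": {
  "motion": [
    [[0.4,0,-1,1.5,0],[0.4,0,0,1.5,0],[0.4,0,0,1,0],[0.4,0,0,0,0],[0.4,0,0,0,0]]
  ]
}}

```text
time: 10.05
position: [0.592, 0.0933, 0.1991]
orientation: [0.082, -3.14, 0.0]
force: [0.5, 0.2, -0.4]
grip_width: 0.0429
grip_force: 45.0
```

Emit:
{"api": "step_arm", "payload": {
  "motion": [
    [[0.4,0,0,0.7,0],[0.4,0,0,0,0],[0.4,0,0,0,0]]
  ]
}}

```text
time: 10.35
position: [0.592, 0.0933, 0.1985]
orientation: [0.082, -3.14, 0.0]
force: [-0.4, 0.1, -0.8]
grip_width: 0.0431
grip_force: 45.0
```

Emit:
{"api": "step_arm", "payload": {
  "motion": [
    [[0.55,0,0,0,0],[0.6,0,0,0,0],[0.75,0,0,0,0],[0.75,0,0,-10,0],[0.75,0,0,-20,0],[0.75,0,0,-30,0],[0.75,0,0,-30,0],[0.75,30,0,-20,0]]
  ]
}}

```text
time: 11.15
position: [0.5647, 0.092, 0.3118]
orientation: [-0.081, 3.133, 0.001]
force: [0.5, -0.2, 0.5]
grip_width: 0.0659
grip_force: 0.0
```

Emit:
{"api": "step_arm", "payload": {
  "motion": [
    [[1,30,-35,0,0],[1,25,-40,0,0],[1,10,-45,0,0],[1,10,-45,0,0],[1,10,-45,0,0],[1,0,0,0,0]]
  ]
}}

```text
time: 11.75
position: [0.4874, -0.1265, 0.3095]
orientation: [-0.074, 3.139, -0.002]
force: [-0.2, -0.2, 1.0]
grip_width: 0.0877
grip_force: 0.0
```

```bash
python3 look.py c3
python3 - <<'E'
from h import *
a=cv2.imread('pics/c3_top.png');b=cv2.imread('pics/c3_side.png')
cv2.imwrite('pics/c3.png',np.hstack([cv2.resize(a[140:260,210:310],(400,480),interpolation=2),cv2.resize(b[150:255,235:355],(400,480),interpolation=2)]))
E
```

```text
t 11.75 pos [ 487.4 -126.5  309.5] phi -177.3 tilt 0.1 F [-0.2 -0.2  1. ] w 0.0877 gf 0.0 | shift [-114.5  214.2  111. ] spin -0.003
top rib 114 [array([0.0318, 0.0481, 0.0648]), array([-0.0087, -0.0016,  0.0066]), array([0.0432, 0.0505, 0.058 ])]
top floor 90 [array([0.0783, 0.0844, 0.0965]), array([-0.0211, -0.0051,  0.0225]), array([0.0015, 0.0065, 0.0111])]
```

View pics/c3.png

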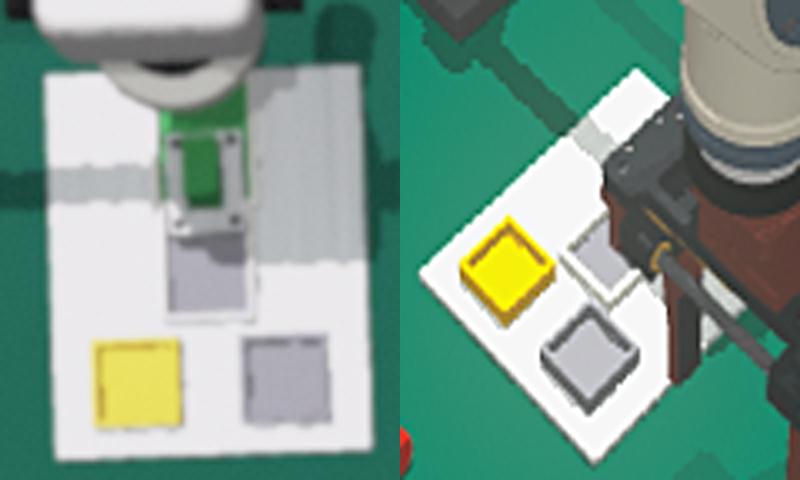

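The top picture shows the cover nose-down in the rear bay, with its near edge over the middle bay, as planned. Now the housing, gripped 16 mm to the near side of its centre, with the fingers only partly open because the jar is close.

Emit:
{"api": "step_arm", "payload": {
  "motion": [
    [[0.62,0,0,0,0.077],[0.62,8,-26,0,0],[0.62,8,-26,0,0],[0.62,0,0,15,0],[0.62,0,0,10,0],[0.62,0,0,0,0]]
  ]
}}

```text
time: 12.45
position: [0.4706, -0.1726, 0.2824]
orientation: [-0.036, -3.139, -0.002]
force: [0.2, 0.4, -0.2]
grip_width: 0.0543
grip_force: 0.0
```

Run:
```python
from h import *
go(470,-177.7,207,178.3)
p,d,W,h=cloud('side');z=W[...,2];B=np.zeros(z.shape,bool);B[255:312,325:385]=1
k=B&(z>.053)&(z<.066);print(rect('side',k,.06))
p=cv2.imread('pics/top0.png')[:,:,::-1].copy();d=np.load('top0.npy');p,d,W,h=cloud('top',p,d)
B=np.zeros(z.shape,bool);B[215:248,402:432]=1;k=B&(W[...,2]>.03);print('jar',rect('top',k,.045))
```

```text
t 12.45 pos [ 470.6 -172.6  282.4] phi 178.67 tilt 0.16 F [ 0.2  0.4 -0.2] w 0.0543 gf 0.0 | shift [ 0.5 -5.1 75.4] spin 0.006
(array([ 486.3, -180.6,   41. ,   55.2,   85.9]), [340, 270, 30, 24, 292])
jar (array([ 524.5, -254.6,   31.1,   35.5,    1.3]), [408, 224, 17, 15, 202])
```

Emit:
{"api": "step_arm", "payload": {
  "motion": [
    [[0.62,0,-5,0,0],[0.62,0,0,20,0],[0.62,0,0,20,0],[0.62,0,0,20,0],[0.62,0,0,10,0],[0.62,0,0,5,0],[0.62,0,0,0,0]]
  ]
}}

```text
time: 13.2
position: [0.4708, -0.1789, 0.2084]
orientation: [-0.039, -3.141, -0.0]
force: [0.0, -0.0, -0.6]
grip_width: 0.0545
grip_force: 0.0
```

Emit:
{"api": "step_arm", "payload": {
  "motion": [
    [[0.55,0,0,0,0],[0.5,0,0,0,0],[0.45,0,0,0,0],[0.35,0,0,0,0],[0.35,0,0,0,0],[0.35,0,0,0,0],[0.35,0,0,0,0]]
  ],
  "force": 35
}}

```text
time: 13.9
position: [0.4708, -0.1789, 0.209]
orientation: [0.039, 3.141, -0.0]
force: [-1.0, 1.6, 5.4]
grip_width: 0.0378
grip_force: 34.9
```

```bash
python3 -c "
from h import *
go(470,-177.7,207,178.3)"
```

```text
t 13.9 pos [ 470.8 -178.9  209. ] phi 178.58 tilt 0.03 F [-1.   1.6  5.4] w 0.0378 gf 34.9 | shift [0.8 1.2 2. ] spin 0.005
```

Emit:
{"api": "step_arm", "payload": {
  "motion": [
    [[0.35,0,0,-5,0],[0.35,0,0,-25,0],[0.35,0,0,-35,0],[0.35,0,0,-15,-0.075],[0.35,-4,19,0,0],[0.35,-8,38,0,0],[0.35,-8,38,0,0],[0.35,-8,38,0,0]]
  ]
}}

```text
time: 14.7
position: [0.4919, -0.0437, 0.2887]
orientation: [-0.077, 3.14, -0.0]
force: [1.7, -0.2, -3.0]
grip_width: 0.038
grip_force: 34.9
```

Emit:
{"api": "step_arm", "payload": {
  "motion": [
    [[0.35,-8,38,0,0],[0.35,-8,38,0,0],[0.35,-8,38,0,0],[0.35,-4,19,0,0],[0.35,0,0,20,0],[0.35,0,0,0,0],[0.35,0,0,0,0]]
  ]
}}

```text
time: 15.4
position: [0.5129, 0.0893, 0.2683]
orientation: [0.079, -3.139, 0.0]
force: [0.7, 0.7, -2.4]
grip_width: 0.0377
grip_force: 34.9
```

```bash
cat > hh.py <<'E'
from h import *
T=np.array([.5759,.0924]);a=.05
s=arm.sense();e=np.array(s['position'][:2])-T;print('tool in tray',[round(1000*float(e@v),1) for v in([np.cos(a),np.sin(a)],[-np.sin(a),np.cos(a)])])
go(516,89.4,229,182.9)
p,d,W,h=cloud('side');cv2.imwrite('pics/hh.png',p[:,:,::-1])
e=W[...,:2]-T;X=e@[np.cos(a),np.sin(a)];Y=e@[-np.sin(a),np.cos(a)];z=W[...,2]
k=(V:=h[...,2]<70)&(z>s['position'][2]-.209-.003)&(z<s['position'][2]-.19)&(abs(X)<.1)&(abs(Y)<.06)
if k.sum()>5: print('housing side',k.sum(),[np.percentile(v[k],[2,50,98]).round(4) for v in(X,Y,z)])
E
python3 hh.py
```

```text
tool in tray [-63.1, 0.0]
t 15.4 pos [512.9  89.3 268.3] phi -177.12 tilt 0.09 F [ 0.7  0.7 -2.4] w 0.0377 gf 34.9 | shift [-3.1 -0.  39.3] spin -0.0
housing side 119 [array([-0.0739, -0.0665, -0.0246]), array([-0.0222, -0.0189,  0.0124]), array([0.062 , 0.0708, 0.0777])]
```

Emit:
{"api": "step_arm", "payload": {
  "motion": [
    [[0.35,0,0,20,0],[0.35,0,0,14,0],[0.35,-15,0,0,0],[0.35,-13,0,0,0],[0.35,0,0,0,0],[0.35,0,0,5,0],[0.35,0,0,0,0]]
  ]
}}

```text
time: 16.15
position: [0.5405, 0.0907, 0.229]
orientation: [0.079, -3.139, 0.0]
force: [-1.5, -0.5, -1.5]
grip_width: 0.038
grip_force: 34.9
```

Emit:
{"api": "step_arm", "payload": {
  "motion": [
    [[0.35,-4,0,0,0],[0.35,-4,0,0,0],[0.35,-4,0,0,0],[0.35,-4,0,0,0],[0.35,-2,0,1,0],[0.35,-2,0,1,0],[0.35,0,0,0,0]]
  ]
}}

```text
time: 16.85
position: [0.5614, 0.0919, 0.2273]
orientation: [-0.079, 3.141, -0.0]
force: [-0.1, 0.3, -1.3]
grip_width: 0.0379
grip_force: 34.9
```

```bash
python3 hh.py; python3 -c "
import cv2;b=cv2.imread('pics/hh.png');cv2.imwrite('pics/hh1.png',cv2.resize(b[140:265,225:385],(640,500),interpolation=2))"
```

```text
tool in tray [-14.5, 0.3]
t 16.85 pos [561.4  91.9 227.3] phi -177.12 tilt 0.0 F [-0.1  0.3 -1.3] w 0.0379 gf 34.9 | shift [45.4 -0.2 -1.7] spin -0.0
housing side 116 [array([-0.0248, -0.0175,  0.0283]), array([-0.0217, -0.0182,  0.0136]), array([0.0186, 0.028 , 0.0365])]
```

View pics/hh1.png

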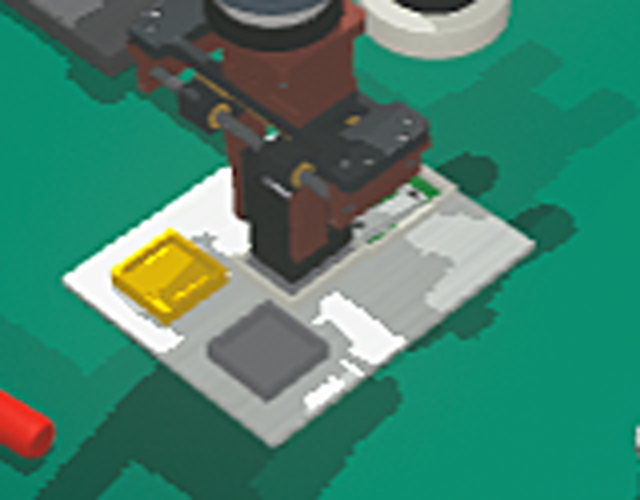

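The housing's front face is pushing the cover into the rear bay, and the cover's far end is low. Continuing 12 mm.

Emit:
{"api": "step_arm", "payload": {
  "motion": [
    [[0.35,-2,0,1,0],[0.35,-2,0,0,0],[0.35,-2,0,0,0],[0.35,-2,0,0,0],[0.35,-2,0,0,0],[0.35,-2,0,0,0],[0.35,0,0,0,0]]
  ]
}}

```text
time: 17.6
position: [0.5736, 0.0925, 0.2266]
orientation: [-0.079, 3.14, 0.0]
force: [0.5, -0.2, -2.0]
grip_width: 0.0381
grip_force: 34.9
```

```bash
cat > cv.py <<'E'
from h import *
T=np.array([.5759,.0924]);a=.05
p,d,W,h=cloud('side');cv2.imwrite('pics/cv.png',p[:,:,::-1])
e=W[...,:2]-T;X=e@[np.cos(a),np.sin(a)];Y=e@[-np.sin(a),np.cos(a)];z=W[...,2]
pl=(h[...,1]<60)&(X>.028)&(X<.103)&(abs(Y)<.024)&(z>-.01)&(z<.04)
g=(h[...,0]>45)&(h[...,0]<75)&(h[...,1]>110)&(X>.025)&(X<.11)&(abs(Y)<.024)
q=np.c_[X[pl],Y[pl],z[pl]]
if len(q)>10:
    print('plate',len(q),np.percentile(q,[2,50,98],axis=0).round(4).tolist());c,_,_,_=np.linalg.lstsq(np.c_[q[:,:2],np.ones(len(q))],q[:,2],rcond=None);print('slope',c.round(3))
k=g&(z>.02);print('rib',k.sum(),[np.percentile(v[k],[2,50,98]).round(4) for v in(X,Y,z)] if k.sum() else '')
E
python3 hh.py;python3 cv.py
```

```text
tool in tray [-2.3, 0.3]
t 17.6 pos [573.6  92.5 226.6] phi -177.13 tilt 0.04 F [ 0.5 -0.2 -2. ] w 0.0381 gf 34.9 | shift [57.7 -0.2 -2.4] spin -0.0
housing side 112 [array([-0.0128, -0.0072,  0.0381]), array([-0.0226, -0.017 ,  0.0152]), array([0.0167, 0.0283, 0.0359])]
plate 153 [[0.0287, -0.0236, 0.0084], [0.0635, -0.0183, 0.0152], [0.0982, -0.0086, 0.0314]]
slope [-0.069 -0.034  0.02 ]
rib 4 [array([0.0534, 0.0605, 0.066 ]), array([-0.0121, -0.0117, -0.0096]), array([0.021 , 0.0229, 0.0239])]
```

Emit:
{"api": "step_arm", "payload": {
  "motion": [
    [[0.35,-2,0,0,0],[0.35,-1,0,0,0],[0.35,0,0,0,0],[0.35,5,0,0,0],[0.35,15,0,0,0],[0.35,5,0,-20,0],[0.35,10,0,-40,0],[0.35,45,0,0,0]]
  ]
}}

```text
time: 18.5
position: [0.5003, 0.0891, 0.2908]
orientation: [-0.078, 3.128, 0.002]
force: [0.4, 0.1, -2.2]
grip_width: 0.0383
grip_force: 34.9
```

Emit:
{"api": "step_arm", "payload": {
  "motion": [
    [[0.35,45,0,0,0],[0.35,45,0,0,0],[0.35,0,0,0,0]]
  ]
}}

```text
time: 18.8
position: [0.3997, 0.0833, 0.2856]
orientation: [0.079, -3.132, 0.002]
force: [0.7, -0.5, -1.8]
grip_width: 0.0374
grip_force: 34.9
```

```bash
python3 hh.py;python3 cv.py
python3 - <<'E'
from h import *
b=cv2.imread('pics/cv.png');p,d=cams.camera('top');a=p[:,:,::-1]
cv2.imwrite('pics/cv1.png',np.hstack([cv2.resize(a[140:260,210:310],(400,480),interpolation=2),cv2.resize(b[150:255,235:355],(400,480),interpolation=2)]))
E
```

```text
tool in tray [-176.4, -0.2]
t 18.8 pos [399.7  83.3 285.6] phi -177.09 tilt 0.49 F [ 0.7 -0.5 -1.8] w 0.0374 gf 34.9 | shift [-116.5    0.2   56.6] spin 0.0
plate 290 [[0.0288, -0.0233, 0.0049], [0.0473, -0.0101, 0.0148], [0.0966, 0.0225, 0.0218]]
slope [0.099 0.014 0.009]
rib 178 [array([0.0502, 0.0631, 0.0828]), array([-0.0121, -0.0062,  0.0081]), array([0.0222, 0.0418, 0.0497])]
```

View pics/cv1.png

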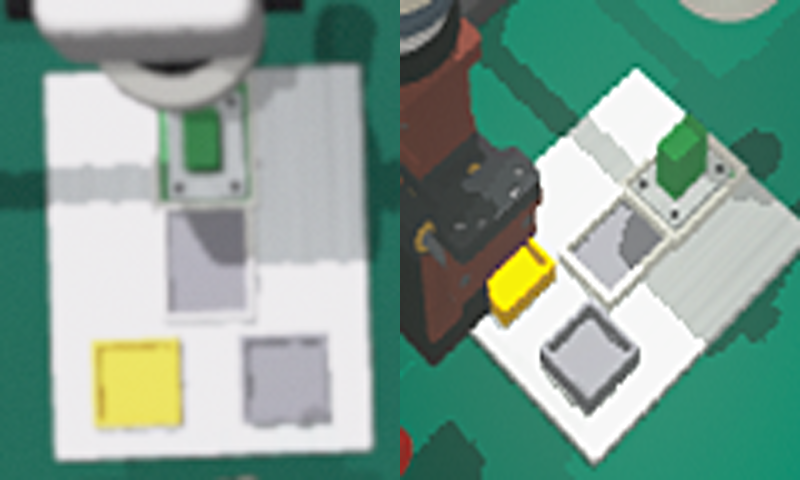

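The cover lies flat in the rear bay, with the rib centred at about x = 67 mm. I'll check the middle bay's centre in the top picture, then place the housing.

Run:
```python
from h import *
T=np.array([.5759,.0924]);a=.05
p=cv2.imread('pics/c3_top.png')
# middle bay in the first picture: inner floor = grey; nests grey / yellow
p=cv2.imread('pics/top0.png')[:,:,::-1].copy();hsv=cv2.cvtColor(p,cv2.COLOR_RGB2HSV);g=p.astype(int).mean(2)
for nm,(x,y,w,h),z in(('mid',(246,185,32,36),.006),('spare',(266,218,30,30),.014)):
    m=np.zeros((480,640),bool);s=g[y:y+h,x:x+w];m[y:y+h,x:x+w]=s<(np.percentile(s,5)+np.percentile(s,95))/2
    r,st=rect('top',m,z);e=r[:2]/1000-T;print(nm,r,st,'tray frame',(e@[np.cos(a),np.sin(a)]).round(4),(e@[-np.sin(a),np.cos(a)]).round(4))
for q in[(507.6,129.8),(505.7,127.6)]:
    e=np.array(q)/1000-T;print('yellow',(e@[np.cos(a),np.sin(a)]).round(4),(e@[-np.sin(a),np.cos(a)]).round(4))
go(560.7,91.6,240,182.9)
```

```text
mid [591.4  93.5  32.2  43.6   1.3] [252, 192, 20, 15, 190] tray frame 0.0155 0.0003
spare [509.7  46.3  50.1  50.    1.4] [270, 224, 23, 23, 480] tray frame -0.0684 -0.0427
yellow -0.0663 0.0408
yellow -0.0684 0.0387
t 18.95 pos [406.8  84.2 286.9] phi -177.11 tilt 0.1 F [ 0.8  0.1 -1.3] w 0.0378 gf 34.9 | shift [-154.1   -0.4   46.9] spin -0.0
```

Emit:
{"api": "step_arm", "payload": {
  "motion": [
    [[0.35,-40,0,0,0],[0.35,-40,0,0,0],[0.35,-40,0,0,0],[0.35,-30,0,0,0],[0.35,-10,0,10,0],[0.35,0,0,20,0],[0.35,0,0,0,0],[0.35,0,0,0,0]]
  ]
}}

```text
time: 19.75
position: [0.5655, 0.0921, 0.2556]
orientation: [0.079, -3.138, 0.0]
force: [-0.5, 1.4, -2.5]
grip_width: 0.0375
grip_force: 34.9
```

```bash
python3 -c "
from h import *
go(560.7,91.6,240,182.9)"
```

```text
t 19.75 pos [565.5  92.1 255.6] phi -177.12 tilt 0.15 F [-0.5  1.4 -2.5] w 0.0375 gf 34.9 | shift [ 4.8 -0.2 15.6] spin -0.0
```

Emit:
{"api": "step_arm", "payload": {
  "motion": [
    [[0.35,5,0,0,0],[0.35,0,0,10,0],[0.35,0,0,10,0],[0.35,0,0,6,0],[0.35,0,0,0,0],[0.35,0,0,0,0]]
  ]
}}

```text
time: 20.35
position: [0.5612, 0.0919, 0.2302]
orientation: [0.079, -3.14, 0.0]
force: [-0.5, 0.2, -1.7]
grip_width: 0.0376
grip_force: 34.9
```

```bash
python3 hh.py; python3 -c "
from h import *
go(560.7,91.6,215,182.9)"
```

```text
tool in tray [-14.7, 0.3]
t 20.35 pos [561.2  91.9 230.2] phi -177.12 tilt 0.03 F [-0.5  0.2 -1.7] w 0.0376 gf 34.9 | shift [45.3 -0.2  1.2] spin -0.0
housing side 113 [array([-0.025 , -0.0204,  0.024 ]), array([-0.0216, -0.0176,  0.0127]), array([0.0229, 0.0323, 0.0393])]
t 20.4 pos [561.4  91.9 230.5] phi -177.12 tilt 0.0 F [-1.  -0.3 -1.6] w 0.0376 gf 34.9 | shift [ 0.7 -0.3 15.5] spin -0.0
```

Emit:
{"api": "step_arm", "payload": {
  "motion": [
    [[0.35,0.5,0,4,0],[0.35,0,0,4,0],[0.35,0,0,3,0],[0.35,0,0,2,0],[0.35,0,0,1,0],[0.35,0,0,0,0]]
  ]
}}

```text
time: 21.0
position: [0.5607, 0.0919, 0.2163]
orientation: [0.079, -3.14, 0.0]
force: [0.2, 1.2, -1.7]
grip_width: 0.0379
grip_force: 34.9
```

Emit:
{"api": "step_arm", "payload": {
  "motion": [
    [[0.35,0,0,1,0],[0.35,0,0,0,0],[0.35,0,0,0,0]]
  ]
}}

```text
time: 21.3
position: [0.5607, 0.0919, 0.2155]
orientation: [-0.079, 3.141, 0.0]
force: [-0.4, 0.7, -1.9]
grip_width: 0.0378
grip_force: 34.9
```

Emit:
{"api": "step_arm", "payload": {
  "motion": [
    [[0.35,0,0,0.7,0],[0.35,0,0,0,0],[0.35,0,0,0.7,0],[0.35,0,0,0,0],[0.35,0,0,0,0]]
  ]
}}

```text
time: 21.8
position: [0.5607, 0.0919, 0.215]
orientation: [-0.079, 3.14, 0.0]
force: [-4.1, -0.8, 10.0]
grip_width: 0.0379
grip_force: 34.9
```

Emit:
{"api": "step_arm", "payload": {
  "motion": [
    [[0.35,0,0,-0.7,0],[0.45,0,0,0,0],[0.5,0,0,0,0],[0.6,0,0,0,0],[0.65,0,0,0,0],[0.65,0,0,-15,0],[0.65,0,0,-35,0],[0.65,0,0,-45,0]]
  ]
}}

```text
time: 22.6
position: [0.56, 0.0918, 0.3101]
orientation: [0.079, -3.137, 0.001]
force: [0.4, -0.0, -0.9]
grip_width: 0.057
grip_force: 0.0
```

Emit:
{"api": "step_arm", "payload": {
  "motion": [
    [[0.65,45,0,-10,0],[0.65,45,0,0,0],[0.65,0,0,0,0]]
  ]
}}

```text
time: 22.9
position: [0.4653, 0.0868, 0.3202]
orientation: [0.079, -3.135, 0.001]
force: [-0.3, 0.4, -0.3]
grip_width: 0.0571
grip_force: 0.0
```

```bash
python3 hh.py; python3 cv.py
python3 - <<'E'
from h import *
T=np.array([.5759,.0924]);a=.05
p,d,W,h=cloud('side')
e=W[...,:2]-T;X=e@[np.cos(a),np.sin(a)];Y=e@[-np.sin(a),np.cos(a)];z=W[...,2]
k=(z>.06)&(z<.075)&(abs(X)<.04)&(abs(Y)<.04);print(rect('side',k,.066),np.median(z[k]),X[k].mean(),Y[k].mean())
j=np.load('top0.npy')
# shaft refine: circle fits of the yellow top in both first pictures
for c,b in(('top',(352,160,35,35)),('side',(375,200,35,25))):
    q=cv2.imread(f'pics/{c}0.png')[:,:,::-1].copy();hs=cv2.cvtColor(q,cv2.COLOR_RGB2HSV);x,y,w,hh=b;m=np.zeros((480,640),np.uint8)
    m[y:y+hh,x:x+w]=((hs[...,0]>20)&(hs[...,0]<35)&(hs[...,1]>110))[y:y+hh,x:x+w]
    n,l,st,_=cv2.connectedComponentsWithStats(m);kk=1+st[1:,4].argmax();v,u=np.nonzero(l==kk)
    print(c,st[kk],(plane(c,np.c_[u,v].astype(float),.130).mean(0)*1000).round(1))
go(638,-151,300,182.9)
E
```

```text
tool in tray [-110.7, -0.0]
t 22.9 pos [465.3  86.8 320.2] phi -177.1 tilt 0.3 F [-0.3  0.4 -0.3] w 0.0571 gf 0.0 | shift [-50.7   0.   91.2] spin -0.0
plate 169 [[0.031, -0.0236, 0.0091], [0.0639, -0.0166, 0.0155], [0.0967, -0.0029, 0.0333]]
slope [0.028 0.079 0.015]
rib 180 [array([0.0409, 0.063 , 0.0833]), array([-0.0155, -0.0069,  0.008 ]), array([0.0216, 0.0421, 0.0522])]
(array([575.8,  88.6,  56.5,  41.8,   3.9]), [287, 179, 26, 20, 292]) 0.06587108338302666 -3.2810136765732046e-05 -0.0030367464065618357
top [371 168   9  10  76] [ 639.6 -152.2  130. ]
side [394 209  10   8  61] [ 641.1 -150.9  130. ]
t 23.05 pos [471.5  87.5 320.9] phi -177.12 tilt 0.14 F [ 0.1 -0.3 -0.1] w 0.0573 gf 0.0 | shift [-154.2 -246.6   20.9] spin -0.0
```

The cover is flat and the housing stands in the middle bay: top at 66 mm, within 1° of the tray. Now the steel shaft, approached from above the 130 mm tops.

Emit:
{"api": "step_arm", "payload": {
  "motion": [
    [[0.65,0,-10,-25,0],[0.65,-3,-40,0,0],[0.65,-3,-40,0,0],[0.65,-3,-40,0,0],[0.65,-3,-40,0,0],[0.65,-3,-40,0,0],[0.65,-1,-30,0,0],[0.65,-30,-1,0,0]]
  ]
}}

```text
time: 23.85
position: [0.5286, -0.155, 0.3448]
orientation: [0.071, -3.14, 0.001]
force: [0.3, -0.2, -0.4]
grip_width: 0.0569
grip_force: 0.0
```

Emit:
{"api": "step_arm", "payload": {
  "motion": [
    [[0.65,-40,-2,0,0],[0.65,-40,-2,0,0],[0.65,-20,-2,0,0],[0.65,0,0,0,0],[0.65,0,0,0,0]]
  ]
}}

```text
time: 24.35
position: [0.6294, -0.1522, 0.3441]
orientation: [0.079, -3.14, -0.0]
force: [0.3, -0.1, -0.6]
grip_width: 0.0568
grip_force: 0.0
```

Run:
```python
from h import *
go(639,-151.8,252,182.9)
p,d,W,h=cloud('side');cv2.imwrite('pics/s1_side.png',p[:,:,::-1]);z=W[...,2]
B=np.zeros(z.shape,bool);B[195:265,370:425]=1
for lo,hi in((.12,.135),(.03,.10)):
    k=B&(z>lo)&(z<hi)&(W[...,1]>-.18)&(W[...,1]<-.12)&(abs(W[...,0]-.64)<.03)
    if k.sum()>5:print(lo,k.sum(),W[k].mean(0).round(4),W[k].min(0).round(4),W[k].max(0).round(4))
```

```text
t 24.35 pos [ 629.4 -152.2  344.1] phi -177.11 tilt 0.05 F [ 0.3 -0.1 -0.6] w 0.0568 gf 0.0 | shift [-9.6 -0.1 92.1] spin -0.0
0.12 120 [ 0.6385 -0.1537  0.1288] [ 0.6273 -0.1663  0.1202] [ 0.6531 -0.1388  0.1346]
0.03 256 [ 0.6331 -0.1574  0.0658] [ 0.6255 -0.1666  0.0301] [ 0.6514 -0.1418  0.0999]
```

Emit:
{"api": "step_arm", "payload": {
  "motion": [
    [[0.65,-10,0,0,0],[0.65,0,0,20,0],[0.65,0,0,20,0],[0.65,0,0,20,0],[0.65,0,0,20,0],[0.65,0,0,12,0],[0.65,0,0,0,0]]
  ]
}}

```text
time: 25.1
position: [0.6383, -0.1514, 0.2512]
orientation: [0.078, -3.138, -0.001]
force: [-0.3, -0.4, 0.4]
grip_width: 0.0571
grip_force: 0.0
```

Emit:
{"api": "step_arm", "payload": {
  "motion": [
    [[0.5,0,0,0,0],[0.4,0,0,0,0],[0.35,0,0,0,0],[0.3,0,0,0,0],[0.2,0,0,0,0],[0.2,0,0,0,0],[0.2,0,0,0,0]]
  ],
  "force": 40
}}

```text
time: 25.8
position: [0.6393, -0.1515, 0.2534]
orientation: [-0.079, 3.14, -0.0]
force: [-1.3, 1.3, 6.1]
grip_width: 0.025
grip_force: 40.0
```

```bash
python3 -c "
from h import *
go(639,-151.8,252,182.9)"
```

```text
t 25.8 pos [ 639.3 -151.5  253.4] phi -177.12 tilt 0.05 F [-1.3  1.3  6.1] w 0.025 gf 40.0 | shift [ 0.3 -0.3  1.4] spin -0.0
```

Emit:
{"api": "step_arm", "payload": {
  "motion": [
    [[0.2,0,0,-5,0],[0.2,0,0,-25,0],[0.2,0,0,-30,0],[0.2,0,0,-20,0],[0.2,30,1,0,0],[0.2,40,2,0,0],[0.2,40,2,0,0],[0.2,9,20,0,0]]
  ]
}}

```text
time: 26.6
position: [0.5146, -0.1331, 0.3316]
orientation: [0.075, -3.135, -0.001]
force: [1.5, 1.0, -3.0]
grip_width: 0.0253
grip_force: 40.0
```

Emit:
{"api": "step_arm", "payload": {
  "motion": [
    [[0.2,0,38,0,0],[0.2,0,38,0,0],[0.2,0,38,0,0],[0.2,0,38,0,0],[0.2,0,38,0,0],[0.2,0,38,0,0],[0.2,0,25,0,0],[0.2,0,12,0,0]]
  ]
}}

```text
time: 27.4
position: [0.505, 0.134, 0.3324]
orientation: [0.082, -3.139, 0.0]
force: [0.8, -0.7, -4.4]
grip_width: 0.025
grip_force: 40.0
```

Emit:
{"api": "step_arm", "payload": {
  "motion": [
    [[0.2,0,0,20,0],[0.2,0,0,10,0],[0.2,0,0,0,0],[0.2,0,0,0,0]]
  ]
}}

```text
time: 27.8
position: [0.5056, 0.1315, 0.3026]
orientation: [0.077, -3.14, 0.001]
force: [0.4, 0.3, -4.3]
grip_width: 0.0252
grip_force: 40.0
```

```bash
cat > sh.py <<'E'
from h import *
# shaft held: axis estimate from side camera near its foot, vs tool; yellow nest from same picture
go(505.9,130.9,270,182.9)
s=arm.sense();P=np.array(s['position']);b=P[2]-.2534
p,d,W,h=cloud('side');cv2.imwrite('pics/sh_side.png',p[:,:,::-1]);z=W[...,2]
m=cams.camera_model('side');v=P[:2]-np.array(m['position'])[:2];v/=np.linalg.norm(v)
near=np.hypot(W[...,0]-P[0],W[...,1]-P[1])<.03
for lo,hi,r in((.0,.008,.019),(.012,.06,.013)):
    k=near&(z>b+lo)&(z<b+hi)
    if k.sum()>5:
        q=W[k];l=q[:,:2]@[-v[1],v[0]];print('band',lo,k.sum(),'mean',q.mean(0).round(4),'centre~',(q[:,:2].mean(0)+v*r*np.pi/4).round(4),'lateral mid',((l.min()+l.max())/2).round(4),'tool lateral',(P[:2]@[-v[1],v[0]]).round(4),'width',np.ptp(l).round(4))
ye=(h[...,0]>20)&(h[...,0]<35)&(h[...,1]>120)&(np.hypot(W[...,0]-.506,W[...,1]-.131)<.05)&(z<.03)
lat=W[ye][:,:2]@[-v[1],v[0]];print('nest',ye.sum(),'lateral',lat.min().round(4),lat.max().round(4),((lat.min()+lat.max())/2).round(4))
E
python3 sh.py
```

```text
t 27.8 pos [505.6 131.5 302.6] phi -177.18 tilt 0.06 F [ 0.4  0.3 -4.3] w 0.0252 gf 40.0 | shift [-0.2 -0.6 32.6] spin -0.001
band 0.0 53 mean [0.5002 0.1221 0.0548] centre~ [0.509  0.1342] lateral mid -0.3323 tool lateral -0.3308 width 0.0355
band 0.012 177 mean [0.5017 0.1221 0.0836] centre~ [0.5077 0.1304] lateral mid -0.331 tool lateral -0.3308 width 0.0324
nest 347 lateral -0.3668 -0.3003 -0.3335
```

Emit:
{"api": "step_arm", "payload": {
  "motion": [
    [[0.2,0,-1.2,10,0],[0.2,0,0,10,0],[0.2,0,0,6,0],[0.2,0,0,2,0],[0.2,0,0,0,0],[0.2,0,0,0,0]]
  ]
}}

```text
time: 28.45
position: [0.5058, 0.131, 0.2748]
orientation: [-0.079, 3.141, 0.0]
force: [1.2, -0.2, -3.5]
grip_width: 0.025
grip_force: 40.0
```

```bash
python3 sh.py
python3 - <<'E'
from h import *
b=cv2.imread('pics/sh_side.png');cv2.imwrite('pics/sh1.png',cv2.resize(b[160:240,235:315],(600,600),interpolation=2))
E
```

```text
t 28.45 pos [505.8 131.  274.8] phi -177.12 tilt 0.0 F [ 1.2 -0.2 -3.5] w 0.025 gf 40.0 | shift [-0.1 -0.1  4.8] spin -0.0
band 0.0 57 mean [0.5005 0.1224 0.0265] centre~ [0.5093 0.1344] lateral mid -0.3299 tool lateral -0.331 width 0.0531
band 0.012 165 mean [0.502  0.122  0.0569] centre~ [0.508  0.1303] lateral mid -0.3333 tool lateral -0.331 width 0.0255
nest 216 lateral -0.3665 -0.3 -0.3333
```

View pics/sh1.png

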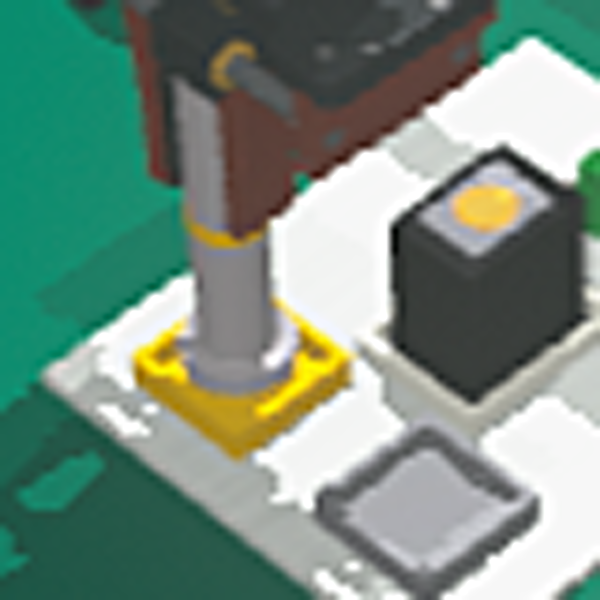

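The shaft's flange is laterally centred over the yellow nest (flange mid column about 240, nest about 242), and the housing stands in its bay. Lowering with a force check.

Emit:
{"api": "step_arm", "payload": {
  "motion": [
    [[0.2,0,-0.4,2,0],[0.2,0,0,1.5,0],[0.2,0,0,1,0],[0.2,0,0,0,0],[0.2,0,0,0,0]]
  ]
}}

```text
time: 29.0
position: [0.5057, 0.1306, 0.2703]
orientation: [-0.079, 3.14, 0.0]
force: [-0.0, 0.9, -4.2]
grip_width: 0.0252
grip_force: 40.0
```

Emit:
{"api": "step_arm", "payload": {
  "motion": [
    [[0.2,0,0,1,0],[0.2,0,0,0,0],[0.2,0,0,0,0]]
  ]
}}

```text
time: 29.3
position: [0.5057, 0.1306, 0.2693]
orientation: [-0.079, 3.14, 0.0]
force: [-0.1, 1.0, -4.1]
grip_width: 0.0248
grip_force: 40.0
```

Emit:
{"api": "step_arm", "payload": {
  "motion": [
    [[0.2,0,0,1.5,0],[0.2,0,0,1.5,0],[0.2,0,0,1,0],[0.2,0,0,0,0],[0.2,0,0,0,0]]
  ]
}}

```text
time: 29.8
position: [0.5057, 0.1306, 0.2652]
orientation: [-0.079, 3.141, 0.0]
force: [0.4, 0.6, -4.4]
grip_width: 0.0249
grip_force: 40.0
```

Emit:
{"api": "step_arm", "payload": {
  "motion": [
    [[0.2,0,0,1,0],[0.2,0,0,0,0],[0.2,0,0,0.7,0],[0.2,0,0,0,0],[0.2,0,0,0,0]]
  ]
}}

```text
time: 30.3
position: [0.5057, 0.1306, 0.2636]
orientation: [-0.079, 3.141, 0.0]
force: [1.5, -0.0, -4.0]
grip_width: 0.0249
grip_force: 40.0
```

Emit:
{"api": "step_arm", "payload": {
  "motion": [
    [[0.2,0,0,0.5,0],[0.2,0,0,0,0],[0.2,0,0,0.5,0],[0.2,0,0,0,0],[0.2,0,0,0,0]]
  ]
}}

```text
time: 30.8
position: [0.5058, 0.1306, 0.2634]
orientation: [-0.079, 3.14, 0.0]
force: [-2.2, -0.9, 6.8]
grip_width: 0.0253
grip_force: 40.0
```

Floor contact confirmed. Releasing and retreating straight up.

Emit:
{"api": "step_arm", "payload": {
  "motion": [
    [[0.2,0,0,-0.5,0],[0.33,0,0,0,0],[0.38,0,0,0,0],[0.5,0,0,0,0],[0.65,0,0,0,0],[0.65,0,0,0,0],[0.65,0,0,-15,0],[0.65,0,0,-35,0]]
  ]
}}

```text
time: 31.6
position: [0.5047, 0.1303, 0.3113]
orientation: [0.079, -3.135, 0.002]
force: [0.5, 0.3, 0.3]
grip_width: 0.057
grip_force: 0.0
```

Emit:
{"api": "step_arm", "payload": {
  "motion": [
    [[0.65,0,0,-40,0],[0.65,0,0,-20,0],[0.65,30,0,-10,0],[0.65,40,-20,0,0],[0.65,20,-40,0,0],[0.65,0,-40,0,0],[0.65,0,-40,0,0],[0.65,0,0,0,0]]
  ]
}}

```text
time: 32.4
position: [0.4227, -0.0169, 0.3834]
orientation: [-0.072, 3.14, -0.001]
force: [0.6, -0.0, 0.4]
grip_width: 0.0573
grip_force: 0.0
```

Run:
```python
from h import *
T=np.array([.5759,.0924]);a=.05;go(500,0,300,182.9)
for c in('top','side'):
    p,d,W,h=cloud(c);cv2.imwrite(f'pics/end_{c}.png',p[:,:,::-1])
    e=W[...,:2]-T;X=e@[np.cos(a),np.sin(a)];Y=e@[-np.sin(a),np.cos(a)];z=W[...,2]
    for nm,k in(('shaft top',(z>.125)&(z<.15)&(abs(X+.068)<.03)&(abs(Y-.042)<.03)),('shaft mid',(z>.03)&(z<.11)&(abs(X+.068)<.025)&(abs(Y-.042)<.025)),
      ('housing top',(z>.06)&(z<.072)&(abs(X)<.04)&(abs(Y)<.03)),('rib top',(z>.04)&(z<.052)&(abs(X-.066)<.03)&(abs(Y)<.03)),
      ('plate',(h[...,1]<60)&(X>.035)&(X<.1)&(abs(Y)<.022)&(z>.005)&(z<.03))):
        if k.sum()>5:print(c,nm,k.sum(),[np.percentile(v[k],[3,50,97]).round(4).tolist() for v in(X,Y,z)])
    for q in['tube','jar','weight','marker','tweezers','gauge','driver','dish']:
        r=nets.recognise(c,q)
        if c=='top':print(q,[np.round(x['bbox']).tolist() for x in r[:1]],end=' ')
```

```text
t 32.4 pos [422.7 -16.9 383.4] phi -177.36 tilt 0.07 F [ 0.6 -0.   0.4] w 0.0573 gf 0.0 | shift [-78.   12.9  83.4] spin -0.005
top shaft top 133 [[-0.0805, -0.0701, -0.0582], [0.0289, 0.0396, 0.0517], [0.1299, 0.1396, 0.1434]]
top shaft mid 54 [[-0.0816, -0.0727, -0.059], [0.028, 0.0301, 0.0387], [0.033, 0.0788, 0.1081]]
top housing top 409 [[-0.0253, -0.0008, 0.0244], [-0.0185, -0.0001, 0.0177], [0.0613, 0.0656, 0.0704]]
top rib top 138 [[0.0497, 0.065, 0.081], [-0.0094, 0.0005, 0.0098], [0.0407, 0.0455, 0.0504]]
top plate 305 [[0.0363, 0.0551, 0.0922], [-0.0211, -0.0093, 0.0202], [0.0098, 0.0153, 0.0207]]
tube [[453.0, 198.0, 26.0, 18.0]] jar [[406.0, 223.0, 18.0, 21.0]] weight [[268.0, 222.0, 22.0, 22.0]] marker [[482.0, 243.0, 54.0, 34.0]] tweezers [[340.0, 130.0, 16.0, 14.0]] gauge [[413.0, 124.0, 19.0, 48.0]] driver [[201.0, 295.0, 51.0, 12.0]] dish [[120.0, 280.0, 29.0, 32.0]] side shaft top 14 [[-0.0672, -0.0633, -0.0585], [0.0263, 0.0278, 0.0313], [0.1267, 0.1323, 0.1406]]
side shaft mid 152 [[-0.08, -0.0714, -0.0574], [0.0259, 0.03, 0.0423], [0.031, 0.0527, 0.1027]]
side rib top 71 [[0.0543, 0.0723, 0.0847], [-0.0119, -0.0071, 0.0067], [0.0407, 0.0457, 0.0497]]
side plate 135 [[0.0357, 0.065, 0.0977], [-0.0216, -0.0151, -0.0049], [0.0098, 0.0159, 0.0212]]
```

```bash
python3 -c "
from workcell import job_done
print(job_done())"
```

```text
the job is handed in; nothing more can be done
None
```

The cover, housing and steel shaft all measure seated, upright and released in their pockets, all within about 3 mm of centre, and the job is handed in at 32 s of 72 s; no verdict came back.

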